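# Tip scrap casting buttons through the sprung flap of the scrap box

### The job

Pick up the little aluminium sorting pan by its orange handle and tip its three brass buttons into the blue scrap box, gently pressing the box's spring-loaded flap open with the front lip of the pan (keep the gripper itself off the box). Then let the flap spring shut and set the empty pan down level on the middle of its black rubber mat, leaving the tools round about where they are.

Things in the scene. Friction and masses are not known exactly. Their poses are not given: they have to be found in the camera images.
- pan: Open-fronted pan of sheet aluminium, loose, 0.12 kg, starts on the mat with the buttons lying flat in it. Origin: underside, middle of the floor plate; own x to the open front, z up. Floor 90 long (x -45 to +45) x 46 wide x 2.5 mm; side walls (x -45 to +35) and rear wall 15 mm high, 2.5 thick; no front wall. Tipped forward beyond about 20 degrees, the buttons slide out (friction about 0.35).
- pan_grip (a point): Grip point in the pan's upright orange handle block, at x -63, y 0, z +42 mm of the pan. The block stands behind the rear wall, 34 long (x -80 to -46) x 12 thick (y) x 64 mm high above the pan's underside; grip it across its 12 mm.
- pan_lip (a point): Middle of the pan's front lip, underside, at x +45, y 0, z 0 of the pan.
- pan_mid (a point): Middle of the whole pan with handle, underside, at x -17.5, y 0, z 0 of the pan.
- button_1: Brass casting button (short disc), 15 mm diameter, 5.5 mm high, 10 g, loose; origin centre of its underside.
- button_2: As button_1.
- button_3: As button_1.
- scrap_box: Blue sheet-metal scrap box, fixed to the bench, 110 (own x) x 96 (own y) x 120 mm high, walls 4 mm; origin centre of its underside. In its level top is a mouth, x -40 to +42, y -36 to +36 mm, shut by a steel flap, hinged along the mouth's -x edge. Pour from the -x side towards own +x: pan over the hinge edge, lip pressing the flap down, buttons sliding down pan and flap.
- mouth_edge (a point): Middle of the mouth's hinge edge, at x -40, y 0, z +120 mm of the box; box axes. The flap, 80 (own x) x 68 x 3 mm, lies flush with the box top when shut; its free end, marked by a thin yellow strip, is at +x and swings down into the box. Buttons fall past the free end; the gap there is wide enough from an opening of about 0.6 rad.
- flap (a joint): Flap opening, rad: 0 shut and flush, grows as it is pressed down into the box, stop at 1.2. Its spring returns it to 0; it takes about 1 N at 50 mm from the hinge to start and about 2 N at 0.8 rad.
- mat: Black rubber mat, fixed, 200 (own x) x 130 (own y) x 3 mm; origin centre of its underside.
- loupe: Small black loupe with a pale swing cover, 27x58x14 mm, bystander lying on the bench.
- yellow_cutter: Yellow craft cutter, 15x104x11 mm, bystander.
- marker_grey: Grey marker pen with a black cap, 13x136x13 mm, bystander.
- pliers_yellow: Pliers with yellow handles, 60x136x10 mm, bystander.

How it is judged:
By the outcome, as a careful person would: the job done as asked, in the order asked, and still so for the second after the job is handed in, with the robot touching nothing.
It also fails if it takes over 64 s, if anything falls off the work surface, if the arm or the gripper's body presses on something with over 40 N, if the wrist force passes 120 N, or if a joint passes its speed limit or range.

### The arm

A 6-joint arm with a two-finger parallel gripper is mounted at the origin on a cart in front of the work surface, level with it; the furniture and walls round the work are solid. World frame = base frame: x ahead of the robot, y to its left, z up, the work surface at z = 0. Lengths are in m, angles in rad, forces in N, time in s.
With the tool pointing down it reaches from about 0.375 to 0.75 m from the base axis. Payload 9 kg.
Tool frame: the origin (TCP) lies where the fingers leave the gripper's body, on its centre line; the fingertips stand 73 mm ahead of it and the grasp point (between the pads) lies 54 mm ahead of it; z points along the fingers, y is the line along which they close (so a half turn about z gives the same grasp; the last joint's range is limited). The gripper opens to 85 mm and grips with 20 to 120 N. Pads are 22 mm wide; open, the fingers measure 114 mm over their backs; the gripper's body (76 mm by 85 mm) begins 54 mm behind the grasp point. The pads swing forward as they close: fully open they stand 13 mm farther back than shut.
Start: joints at [0.933, 0.104, 0.097, 1.564, 0, 1.353], TCP at [0.245, 0.548, 0.304] pointing down, gripper open.
Joint ranges: [-2.99, 2.99], [-0.84, 1.86], [-1.1, 1.16], [-1.84, 2.11], [-1.51, 1.56], [-3.14, 3.14]. Speed limits (rad/s): [2.22, 2.22, 2.57, 3.14, 3.14, 3.14].

### API

Orientations are given as a rotation vector (axis times angle).
In Python, from bench import arm gives the robot as it stands.
- The arm moves only by the tool step_arm, never from a script. Its argument "motion" is one flat list of numbers, 7 for each row, row after row: the opening in per cent of the stroke, from 0 (shut) to 100 (fully open), then the shift along the world's x, y, z in m, then the turn, a rotation vector about the world's x, y, z in degrees. In form: [fingers, x, y, z, ax, ay, az, fingers, x, y, z, ax, ay, az, ...]. A call has 1 to 10 rows; each row is the pose to reach, as a shift and turn from the pose commanded when the call began; what a row does not reach only later rows make up. A row lasts 1/10 s, in which the tool goes at most 50 mm and 8.59 degrees, less where a joint would pass 70% of its speed; a pose out of reach is approached as far as the arm can. A call with a gripper value outside its range is refused whole. The fingers move at their own pace and stop on an object; the grip force is fixed at half the most. Time passes only in rows, so rows that repeat a pose let the fingers close. It gives the time, the measured TCP pose, the force, the opening and the grip force at its end, in the units of the state.
- arm.get_obs(): the state, without advancing time (a new reading comes with each control period).
- arm.read_camera(name): name is "side" or "top" or "wrist"; returns the picture (480x640x3 uint8, red, green, blue); there is no depth.
- arm.calibration(name): a dict with "fx", "fy", "cx", "cy" (pixels), "dist_coeffs" ([k1, k2, p1, p2, k3] as OpenCV has them; the pictures are not rectified), "xyz" and "attitude" of the camera in the world; the wrist camera has in their place "hand_eye" (4x4, takes a point from camera to tool coordinates, whose origin is the TCP and whose axes are the flange's). Camera axes: x right, y down, z forward; pixel columns grow to the right and rows downward; lengths in m; the calibration is good to about 2 mm. A picture is of the moment at which its call begins: read the wrist's pose just before it. calibration takes no time and is no camera call.
- arm.sign_off(): hands the job in; it is judged then, once.
The state is a dict: "clock": time; "q": joint angles; "joint_velocities": joint speeds; "effort": joint torques, N m; "position": TCP position; "orientation": TCP orientation; "wrist_force": force on the tool from outside, world axes, zero at the start; "ft_torque": the same for the moment, N m; "width": finger opening in m; "finger_force": force on a finger pad.
Only numpy, scipy, OpenCV 4.12 (cv2) and the standard library are available. Lean on these libraries where they do the work, as an engineer would, in place of code of your own. Each camera call takes 0.05 s, during which the arm holds its last target. There are 200 camera calls.

## Working session

There is one attempt and no reset: what is moved stays moved. The work goes in short steps, Python scripts to look and compute and a tool call to move; the robot and the scene stay as the last step left them, time stands still between calls to the robot, and variables do not carry over. Pictures are saved under pics/ and viewed, at most 10 in all, crops included, and the job is handed in when it is done.

Besides the shell and the picture viewer there is one more tool, called as name(argument=value, ...), one argument or row to a line, values as JSON. step_arm: Moves the arm, as the interface text tells. Its arguments: {"type":"object","properties":{"motion":{"type":"array"}},"required":["motion"]}

```bash
mkdir -p pics; python3 - <<'E'
from bench import arm
import cv2
o=arm.get_obs(); print({k:o[k] for k in('clock','position','orientation','width')})
for n in('top','side'):
    cv2.imwrite(f'pics/{n}0.png',arm.read_camera(n)[:,:,::-1]); print(n,arm.calibration(n))
print(arm.calibration('wrist'))
E
```

```text
{'clock': 0.0, 'position': array([0.24441065, 0.54771547, 0.30312221]), 'orientation': array([-6.54478815e-01, -3.07212232e+00,  1.86940034e-03]), 'width': 0.08528710341305372}
top {'fx': 535.7963933545773, 'fy': 535.7963933545773, 'cx': 328.53160455433397, 'cy': 235.4093348981571, 'dist_coeffs': array([-0.10022591,  0.        ,  0.        ,  0.        ,  0.        ]), 'xyz': array([ 0.42509884, -0.01245444,  1.04074596]), 'attitude': array([-2.19334653,  2.13129811, -0.13909526])}
side {'fx': 557.3796064899469, 'fy': 557.3796064899469, 'cx': 311.52992275633267, 'cy': 236.64476519070797, 'dist_coeffs': array([-0.06487907,  0.        ,  0.        ,  0.        ,  0.        ]), 'xyz': array([ 0.46300831, -0.87062438,  0.57711076]), 'attitude': array([-2.09012008,  0.1044841 , -0.09510947])}
{'fx': 409.4989085405883, 'fy': 409.4989085405883, 'cx': 315.77932612855034, 'cy': 230.12980069232526, 'dist_coeffs': array([0.01309956, 0.        , 0.        , 0.        , 0.        ]), 'hand_eye': array([[-1.64691645e-05, -9.62891586e-01, -2.69888484e-01,
         6.78614686e-02],
       [ 9.99999944e-01, -1.05948559e-04,  3.16974666e-04,
        -1.58601428e-04],
       [-3.33806535e-04, -2.69888464e-01,  9.62891534e-01,
        -6.92453126e-02],
       [ 0.00000000e+00,  0.00000000e+00,  0.00000000e+00,
         1.00000000e+00]])}
```

View pics/top0.png

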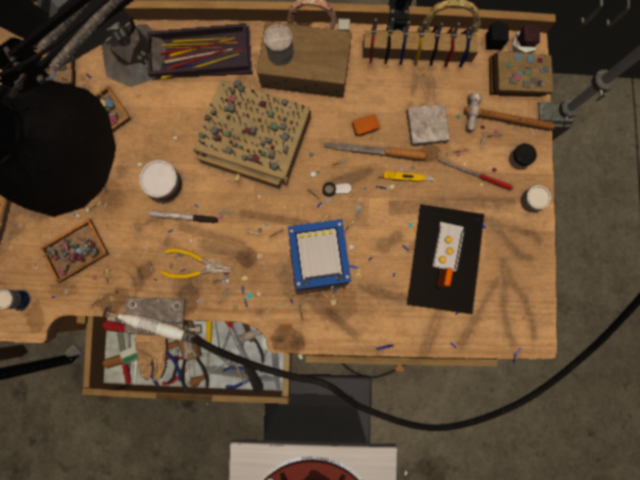

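View pics/side0.png

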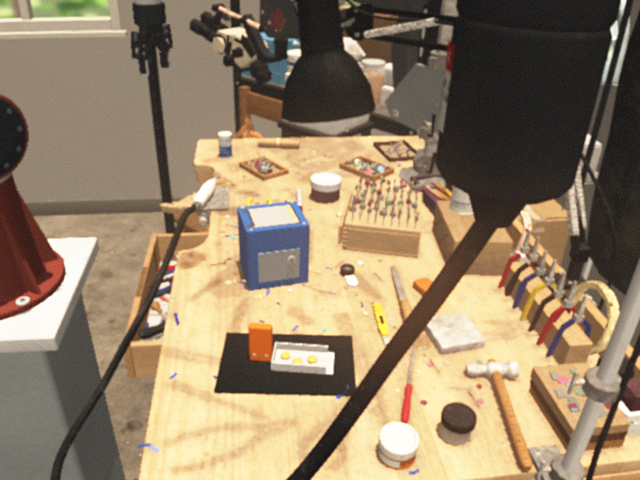

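The top view shows the box at about (320,255) with the yellow strip on the far side, so the hinge is near the robot. The mat is at (446,258), and the pan has its handle at (447,277) and its open front pointing up. The side view agrees, and the way between pan and box is clear.

```bash
cat > h.py <<'E'
import cv2,numpy as np
from bench import arm
from scipy.spatial.transform import Rotation as R
def cam(n,o=None):
    c=arm.calibration(n);K=np.array([[c['fx'],0,c['cx']],[0,c['fy'],c['cy']],[0,0,1]])
    if n=='wrist':
        T=np.eye(4);T[:3,:3]=R.from_rotvec(o['orientation']).as_matrix();T[:3,3]=o['position'];T=T@c['hand_eye']
        return K,c['dist_coeffs'],T[:3,:3],T[:3,3]
    return K,c['dist_coeffs'],R.from_rotvec(c['attitude']).as_matrix(),c['xyz']
def plane(C,px,z):
    K,d,Rm,t=C;u=cv2.undistortPoints(np.float64(px).reshape(-1,1,2),K,d).reshape(-1,2)
    r=np.c_[u,np.ones(len(u))]@Rm.T
    return t+r*((z-t[2])/r[:,2])[:,None]
def blobs(im,lo,hi,roi,amin=20):
    m=cv2.inRange(cv2.cvtColor(im,cv2.COLOR_RGB2HSV),np.array(lo),np.array(hi));k=np.zeros_like(m);x0,y0,x1,y1=roi;k[y0:y1,x0:x1]=m[y0:y1,x0:x1]
    cs,_=cv2.findContours(k,cv2.RETR_EXTERNAL,cv2.CHAIN_APPROX_NONE)
    return sorted([c for c in cs if cv2.contourArea(c)>=amin],key=cv2.contourArea,reverse=True)
def rect(C,c,z):
    p=plane(C,c.reshape(-1,2),z)[:,:2].astype(np.float32)
    (x,y),(w,h),a=cv2.minAreaRect(p*1000);return np.round([x,y,w,h,a],1)
E
python3 - <<'E'
from h import *
im=arm.read_camera('top');C=cam('top')
for nm,lo,hi,roi,z in [('box',(100,120,50),(125,255,255),(270,200,370,310),.12),('mat',(0,0,0),(180,255,45),(390,190,500,330),.003),
 ('handle',(3,180,140),(14,255,255),(430,260,465,295),.067),('strip',(22,80,120),(32,255,255),(295,225,345,245),.12),('pan',(0,0,130),(180,60,255),(420,210,475,280),.01),('btn',(12,110,120),(30,255,255),(430,225,465,272),.01)]:
    for c in blobs(im,lo,hi,roi,4)[:3]: print(nm,cv2.contourArea(c),cv2.boundingRect(c),rect(C,c,z))
cv2.imwrite('pics/crop.png',cv2.resize(im[190:320,270:500,::-1],None,fx=3.4,fy=3.4,interpolation=cv2.INTER_CUBIC))
E
```

```text
box 687.0 (289, 220, 60, 62) [510.4  -1.   96.3  94.    9.8]
box 259.0 (296, 276, 54, 13) [457.3  -9.4  14.3  91.9   9.8]
mat 6112.0 (408, 206, 75, 107) [ 512.6 -248.5  125.6  195.7   82.8]
handle 71.0 (445, 269, 8, 17) [ 473.8 -238.7   10.1   30.3   78.8]
strip 69.0 (299, 231, 35, 7) [539.    3.9   5.4  59.7   9.5]
pan 867.5 (434, 222, 29, 48) [ 536.7 -250.    44.8   87.7   79.2]
btn 31.5 (446, 248, 8, 7) [ 527.4 -254.4   13.1   12.4   63.7]
btn 31.0 (439, 256, 7, 7) [ 510.8 -239.9   11.7   11.9    1.5]
btn 30.5 (445, 236, 7, 7) [ 550.2 -251.6   11.8   12.     1.6]
```

View pics/crop.png

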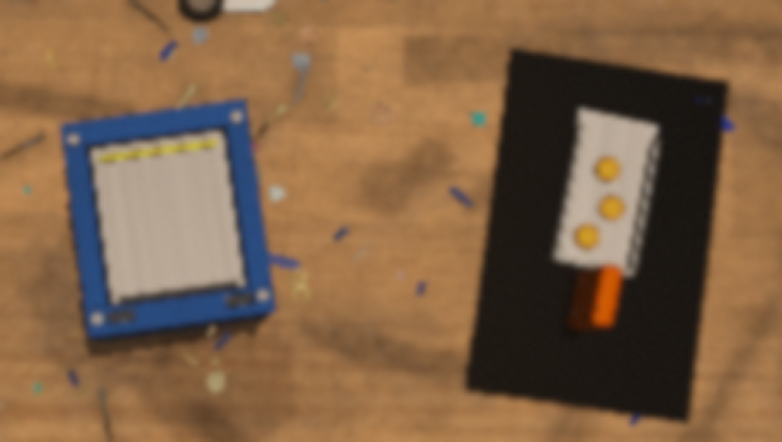

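The box yaw is about +9.7°, the mat about −7.2° and the pan about −10.5°. The measured sizes match the ones given. I'll move to a spot where the wrist camera sees the box, then one where it sees the pan.

step_arm(
  motion=[100, 0.02, -0.04, 0, 0, 0, 0, 100, 0.04, -0.08, 0, 0, 0, 0, 100, 0.06, -0.12, 0, 0, 0, 0, 100, 0.08, -0.16, 0, 0, 0, 0, 100, 0.1, -0.2, 0, 0, 0, 0, 100, 0.12, -0.245, 0, 0, 0, 0, 100, 0.13, -0.29, 0, 0, 0, 0, 100, 0.14, -0.335, 0, 0, 0, 0, 100, 0.15, -0.38, 0, 0, 0, 0, 100, 0.16, -0.425, 0, 0, 0, 0],
)

```text
clock: 1.15
position: [0.4045, 0.1212, 0.3039]
orientation: [0.654, 3.072, 0.0]
wrist_force: [1.1, -0.1, -0.0]
width: 0.0854
finger_force: 0.0
```

step_arm(
  motion=[100, 0.01, -0.04, 0.0, 0, 0, 3, 100, 0.02, -0.08, 0, 0, 0, 8, 100, 0.03, -0.12, 0.01, 0, 0, 13, 100, 0.03, -0.12, 0.01, 0, 0, 13, 100, 0.03, -0.12, 0.01, 0, 0, 13],
)

```text
clock: 1.65
position: [0.4345, 0.0022, 0.3138]
orientation: [-0.307, -3.126, -0.001]
wrist_force: [-0.3, 0.5, -0.5]
width: 0.0855
finger_force: 0.0
```

```bash
python3 - <<'E'
from h import *
o=arm.get_obs();im=arm.read_camera('wrist');C=cam('wrist',o);print(o['clock'],o['position'],o['orientation'],o['wrist_force'],o['q'])
cv2.imwrite('pics/w1.png',im[:,:,::-1])
for c in blobs(im,(100,110,40),(125,255,255),(0,0,640,480),300)[:4]: print(cv2.contourArea(c),cv2.boundingRect(c),rect(C,c,.12))
for c in blobs(im,(22,80,120),(32,255,255),(0,0,640,480),60)[:4]: print('y',cv2.contourArea(c),cv2.boundingRect(c),rect(C,c,.12))
E
```

```text
1.65 [0.43453635 0.00221968 0.31380162] [-3.07356273e-01 -3.12612032e+00 -6.23118008e-04] [-0.33093688  0.51813063 -0.53690664] [-2.97917565e-01 -4.02683741e-01 -3.45724780e-01  1.62822529e+00
  3.09569803e-04 -1.01910072e-01]
7261.5 (239, 194, 178, 204) [492.3  -3.2 132.6  94.3   9.6]
y 576.0 (564, 157, 76, 28) [435.8 187.1   9.7  46.5   3.3]
y 545.5 (564, 205, 76, 15) [464.6 186.9  48.9   9.4  78.7]
y 258.5 (475, 42, 12, 49) [359.5 117.1  27.4   5.    1.6]
y 245.5 (308, 342, 79, 29) [538.4   4.4   3.1  60.1   9.6]
```

View pics/w1.png

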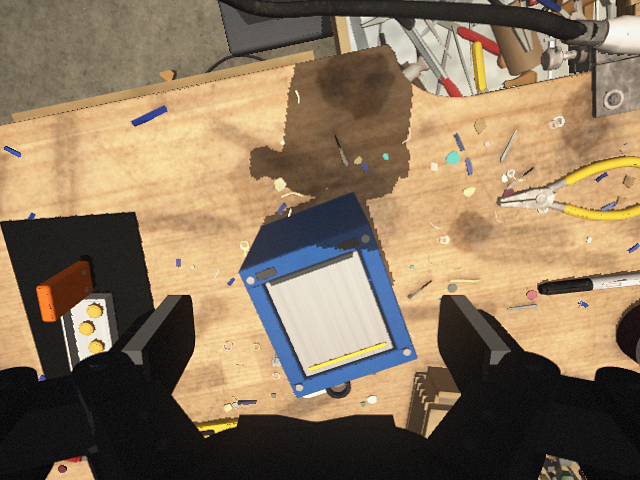

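The wrist view shows the box's four corner screws at (250,280), (366,238), (299,387) and (407,352), the hinge slit from (268,283) to (358,252), and the strip at (347,356). I'll cast these onto the box top.

```bash
python3 - <<'E'
from h import *
o=arm.get_obs();C=cam('wrist',o)
p=plane(C,[(250,280),(366,238),(407,352),(299,387),(268,283),(358,252),(391,346),(304,377)],.12)*1000
print(p[:,:2].round(1),p[:4].mean(0).round(1))
r=np.linalg.norm(p[0]-p[1]),np.linalg.norm(p[1]-p[2]);print(r)
T=cam('top');im=arm.read_camera('top')
b=np.vstack(blobs(im,(100,120,50),(125,255,255),(270,200,370,310),60));print('top cam whole',rect(T,b,.12))
c=blobs(im,(22,80,120),(32,255,255),(295,225,345,245),4);print('strip',rect(T,c[0],.12))
E
```

```text
[[466.2 -49.6]
 [451.8  33.9]
 [542.9  49.1]
 [556.6 -33.9]
 [470.8 -37.9]
 [460.5  26.9]
 [535.8  38.4]
 [549.  -28.5]] [ 5.044e+02 -1.000e-01  1.200e+02]
(np.float64(84.6362432185776), np.float64(92.35165395377308))Traceback (most recent call last):
  File "<stdin>", line 7, in <module>
    return _nx.concatenate(arrs, 0, dtype=dtype, casting=casting)
           ~~~~~~~~~~~~~~~^^^^^^^^^^^^^^^^^^^^^^^^^^^^^^^^^^^^^^^
ValueError: need at least one array to concatenate
```

step_arm(
  motion=[100, 0.0, -0.04, 0, 0, 0, 0, 100, 0, -0.08, 0, 0, 0, 0, 100, 0, -0.12, 0, 0, 0, 0, 100, 0, -0.16, 0, 0, 0, 0, 100, 0, -0.2, 0, 0, 0, 0, 100, 0, -0.235, 0, 0, 0, 0, 100, 0, -0.235, 0, 0, 0, 0, 100, 0, -0.235, 0, 0, 0, 0],
)

```text
clock: 2.55
position: [0.4347, -0.2312, 0.3136]
orientation: [-0.302, -3.126, -0.002]
wrist_force: [-0.5, 0.8, -0.5]
width: 0.0854
finger_force: 0.0
```

```bash
python3 - <<'E'
from h import *
o=arm.get_obs();im=arm.read_camera('wrist');C=cam('wrist',o);print(o['clock'],o['position'],o['orientation'],o['wrist_force'],o['q'])
cv2.imwrite('pics/w2.png',im[:,:,::-1])
for nm,lo,hi,z in [('mat',(0,0,0),(180,255,45),.003),('handle',(3,180,60),(14,255,255),.067),('pan',(0,0,130),(180,60,255),.005),('btn',(15,110,120),(30,255,255),.01)]:
    for c in blobs(im,lo,hi,(150,120,480,440),150)[:3]: print(nm,cv2.contourArea(c),cv2.boundingRect(c),rect(C,c,z))
E
```

```text
2.55 [ 0.43469477 -0.23123704  0.31356908] [-3.02488781e-01 -3.12631323e+00 -1.62266431e-03] [-0.51630248  0.802443   -0.47618101] [-7.55430422e-01 -2.21119103e-01 -1.98796401e-01  1.59428878e+00
  4.00946607e-04 -5.62519651e-01]
mat 11639.0 (150, 295, 330, 145) [ 625.  -269.1  367.2  174.5   78.6]
mat 2692.5 (272, 165, 105, 47) [ 436.4 -222.8   96.2   42.8   83. ]
handle 663.0 (310, 215, 14, 56) [ 465.5 -236.6   10.6   46.5   79.2]
pan 3304.0 (292, 254, 49, 80) [ 537.7 -250.4   47.7   86.    79.1]
btn 3593.0 (318, 120, 104, 49) [ 401.5 -176.5   90.6   42.    78.9]
btn 1512.5 (249, 120, 66, 53) [ 391.3 -252.7   38.2   68.6   33.2]
btn 1068.0 (382, 383, 78, 25) [ 671.1 -164.2   82.    24.2   85.4]
```

View pics/w2.png

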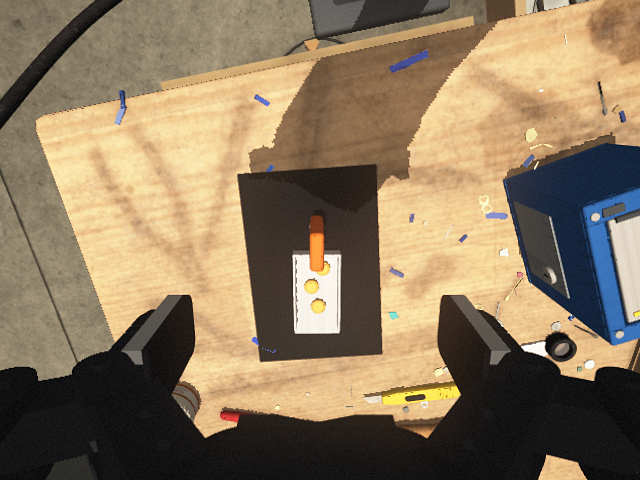

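The wrist view shows the pan square-on at (316,292), the orange handle at (317,240), and all three buttons. The pan centre comes out at (537.5, −250), yaw −10.9°, which agrees with the top view, so the grip point is (475.6, −238.5, 45). I'll grasp with the gripper tilted back 25° to leave wrist range for the pour.

step_arm(
  motion=[70, 0.006, -0.001, -0.03, -1.42, -7.37, 0, 70, 0.012, -0.002, -0.06, -2.84, -14.73, 0, 70, 0.0185, -0.003, -0.09, -4.73, -24.55, 0, 70, 0.0185, -0.003, -0.12, -4.73, -24.55, 0, 70, 0.0185, -0.003, -0.14, -4.73, -24.55, 0, 70, 0.0185, -0.003, -0.14, -4.73, -24.55, 0, 70, 0.0185, -0.003, -0.14, -4.73, -24.55, 0],
)

```text
clock: 3.3
position: [0.4536, -0.234, 0.1748]
orientation: [0.258, 2.694, -0.056]
wrist_force: [0.0, 0.0, 0.7]
width: 0.0594
finger_force: 0.0
```

```bash
python3 - <<'E'
from h import *
o=arm.get_obs();im=arm.read_camera('wrist');C=cam('wrist',o);print(o['clock'],o['position'],o['orientation'],o['wrist_force'],o['q'])
M=R.from_rotvec(o['orientation']).as_matrix();print('grasp pt',o['position']+.054*M[:,2],'y',M[:,1],'z',M[:,2])
for c in blobs(im,(3,180,140),(16,255,255),(0,0,640,480),100)[:3]:print('h',cv2.boundingRect(c),rect(C,c,.067))
cv2.imwrite('pics/w3.png',im[:,:,::-1])
E
```

```text
3.3 [ 0.45357693 -0.23404597  0.17478254] [ 0.25814974  2.69370952 -0.05573766] [0.02664081 0.03171927 0.69894772] [-0.85822232 -0.63629048 -0.81551903  1.0406247   0.26578784 -0.61974396]
grasp pt [ 0.47602068 -0.23832662  0.12585449] y [0.18968248 0.98184486 0.00110889] z [ 0.41562499 -0.07927122 -0.90607502]
h (302, 116, 27, 123) [ 458.8 -235.4   11.1   60.1   78.9]
```

View pics/w3.png

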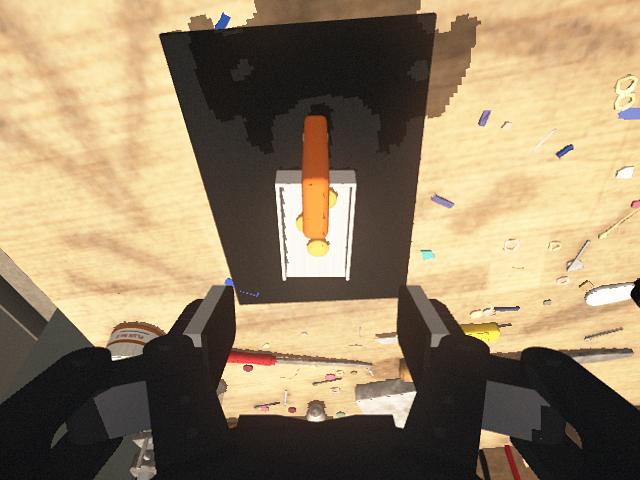

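The handle at (315,180) sits centred between the fingers at (218,320) and (418,320). I'll descend and close.

step_arm(
  motion=[70, 0, 0, -0.025, 0, 0, 0, 70, 0, 0, -0.05, 0, 0, 0, 70, 0, 0, -0.07, 0, 0, 0, 70, 0, 0, -0.08, 0, 0, 0, 70, 0, 0, -0.08, 0, 0, 0, 50, 0, 0, -0.08, 0, 0, 0, 30, 0, 0, -0.08, 0, 0, 0, 20, 0, 0, -0.08, 0, 0, 0, 10, 0, 0, -0.08, 0, 0, 0, 0, 0, 0, -0.08, 0, 0, 0],
)

```text
clock: 4.35
position: [0.4536, -0.2356, 0.0951]
orientation: [0.26, 2.692, -0.058]
wrist_force: [-0.6, 1.3, 6.4]
width: 0.0109
finger_force: 59.0
```

step_arm(
  motion=[0, 0, 0, 0, 0, 0, 0, 0, 0, 0, 0, 0, 0, 0, 0, 0, 0, 0, 0, 0, 0, 0, 0, 0, 0, 0, 0, 0],
)

```text
clock: 4.75
position: [0.4535, -0.2356, 0.0951]
orientation: [0.26, 2.693, -0.058]
wrist_force: [-1.6, 1.1, 6.1]
width: 0.0114
finger_force: 59.0
```

Gripped: the opening is about 11 mm and the force 59 N. Lifting now.

step_arm(
  motion=[0, 0, 0, 0.01, 0, 0, 0, 0, 0, 0, 0.025, 0, 0, 0, 0, 0, 0, 0.045, 0, 0, 0, 0, 0, 0, 0.07, 0, 0, 0, 0, 0, 0, 0.1, 0, 0, 0, 0, 0, 0, 0.125, 0, 0, 0, 0, 0, 0, 0.145, 0, 0, 0, 0, 0, 0, 0.155, 0, 0, 0, 0, 0, 0, 0.16, 0, 0, 0, 0, 0, 0, 0.16, 0, 0, 0],
)

```text
clock: 5.75
position: [0.453, -0.235, 0.2539]
orientation: [0.261, 2.694, -0.056]
wrist_force: [0.4, -0.6, -2.1]
width: 0.0112
finger_force: 58.4
```

```bash
python3 - <<'E'
from h import *
o=arm.get_obs();im=arm.read_camera('wrist');s=arm.read_camera('side');C=cam('wrist',o);print(o['clock'],o['position'],o['orientation'],o['wrist_force'],o['q'],o['width'])
cv2.imwrite('pics/w4.png',np.hstack([cv2.resize(im,(400,300)),cv2.resize(s[180:420,160:480],(400,300))])[:,:,::-1])
E
```

```text
5.75 [ 0.45299291 -0.23503141  0.25385011] [ 0.26072294  2.69423735 -0.05598433] [ 0.42080103 -0.63256024 -2.1370078 ] [-0.86042332 -0.64262219 -0.6760263   1.18727082  0.26559309 -0.62023783] 0.01120770642252134
```

View pics/w4.png

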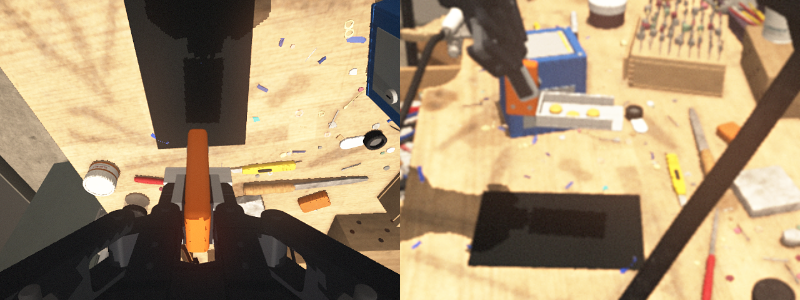

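The pan is held with its three buttons inside, and it looks level: its lower edge runs from (538,129) to (621,131) in the side crop. I'll check its pitch numerically and work out the pour poses.

```bash
cat > plan.py <<'E'
from h import *
def T(p,r): 
    M=np.eye(4);M[:3,:3]=r.as_matrix();M[:3,3]=p;return M
G=T([.4535,-.2356,.0951],R.from_rotvec([.26,2.693,-.058]))
P=T([.5375,-.2503,.003],R.from_euler('z',-10.9,degrees=True))
X=np.linalg.inv(G)@P   # pan in tool
yaw=9.6; H=np.array([.465,-.0068,.12]); b=np.array([np.cos(np.radians(yaw)),np.sin(np.radians(yaw)),0])
def tcp_for(pt,ptpan,yaw,tilt):  # pan point ptpan at world pt
    r=R.from_euler('zy',[0,0]) if 0 else R.from_euler('ZY',[yaw,tilt],degrees=True)
    return T(np.array(pt)-r.apply(ptpan),r)@np.linalg.inv(X)
def row(A,o):
    d=R.from_matrix(A[:3,:3])*R.from_rotvec(o['orientation']).inv()
    return np.round(A[:3,3]-o['position'],4),np.round(d.as_rotvec(degrees=True),2)
E
python3 - <<'E'
from plan import *
o=arm.get_obs();s=arm.read_camera('side');C=cam('side')
A=T(o['position'],R.from_rotvec(o['orientation']))@X;print('pan pred',A[:3,3],R.from_matrix(A[:3,:3]).as_euler('ZYX',degrees=True))
K,d,Rm,t=C
for q in [(-.045,-.023,0),(.045,-.023,0),(.035,-.023,.015),(-.045,-.023,.015),(.045,.023,0)]:
    w=(A@[*q,1])[:3]; c=Rm.T@(w-t); print(q,cv2.projectPoints(c.reshape(1,3),np.zeros(3),np.zeros(3),K,d)[0].ravel().round(1))
m=cv2.inRange(cv2.cvtColor(s,cv2.COLOR_RGB2HSV),(0,0,60),(180,70,255))[240:300,262:345]
c=max(cv2.findContours(m,0,2)[0],key=cv2.contourArea)+np.array([262,240]);print(cv2.approxPolyDP(c,2.5,True).reshape(-1,2).tolist())
for nm,dd,ph,tl,up in [('above',.045,0,10,.03),('touch',.045,0,15,.003),('p20',.046,15,22,0),('p30',.047,25,32,0),('p40',.048,34,41,0),('end',.048,45,52,0)]:
    f=np.radians(ph);pt=H+b*dd*np.cos(f)-np.array([0,0,dd*np.sin(f)-up]);B=tcp_for(pt,[.045,0,0],yaw,tl);print(nm,B[:3,3].round(4),*row(B,o))
E
```

```text
pan pred [ 0.53652751 -0.24922153  0.16034903] [-10.90845725   0.15160555   0.1346154 ]
(-0.045, -0.023, 0) [269.9 281.4]
(0.045, -0.023, 0) [338.3 285.9]
(0.035, -0.023, 0.015) [331.2 275.9]
(-0.045, -0.023, 0.015) [269.8 271.9]
(0.045, 0.023, 0) [339.5 266.8]
[[262, 240], [266, 255], [262, 259], [271, 256], [269, 273], [262, 274], [262, 283], [272, 284], [269, 287], [264, 284], [266, 286], [262, 288], [267, 288], [264, 294], [268, 294], [271, 286], [297, 282], [337, 284], [338, 265], [329, 263], [331, 256], [309, 255], [308, 240], [291, 240], [289, 248], [272, 249], [270, 240], [270, 251]]
above [ 0.3989 -0.0195  0.2633] [-0.0538  0.2153  0.0107] [-2.000e-02  9.900e+00  2.047e+01]
touch [ 0.4091 -0.0177  0.2457] [-0.0437  0.217  -0.007 ] [ 0.04 14.93 20.41]
p20 [ 0.424  -0.0152  0.2423] [-0.0287  0.2196 -0.0104] [ 0.12 21.96 20.28]
p30 [ 0.4464 -0.0114  0.2473] [-0.0063  0.2234 -0.0054] [ 0.23 32.02 20.01]
p40 [ 0.4671 -0.0079  0.2481] [ 0.0144  0.2269 -0.0045] [ 0.34 41.06 19.68]
end [ 0.4912 -0.0038  0.2454] [ 0.0385  0.2309 -0.0073] [ 0.47 52.11 19.14]
```

The measured lip corner at (337,284) matches the prediction of (338,286), so the pan is level in the grip. I'll carry it smoothly to above the hinge.

step_arm(
  motion=[0, -0.002, 0.01, 0.005, 0, 0, 1, 0, -0.007, 0.03, 0.01, 0, 0, 3, 0, -0.013, 0.055, 0.015, 0, 0, 5, 0, -0.02, 0.08, 0.02, 0, 0, 7.5, 0, -0.026, 0.105, 0.025, 0, 0, 10, 0, -0.033, 0.13, 0.025, 0, 0, 12.5, 0, -0.039, 0.155, 0.025, 0, 0, 15, 0, -0.045, 0.18, 0.025, 0, 0, 17.5, 0, -0.05, 0.2, 0.025, 0, 0, 19.5, 0, -0.053, 0.21, 0.025, 0, 0, 20.5],
)

```text
clock: 6.9
position: [0.4378, -0.0336, 0.2871]
orientation: [-0.237, 2.736, 0.078]
wrist_force: [0.1, 0.3, -1.8]
width: 0.0112
finger_force: 58.5
```

step_arm(
  motion=[0, -0.001, 0.004, 0, 0, 0, 0, 0, -0.001, 0.005, 0, 0, 0, 0, 0, -0.001, 0.005, 0, 0, 0, 0, 0, -0.001, 0.005, 0, 0, 0, 0],
)

```text
clock: 7.3
position: [0.4386, -0.0312, 0.2873]
orientation: [-0.231, 2.738, 0.076]
wrist_force: [-0.8, -0.5, -1.3]
width: 0.0114
finger_force: 58.5
```

```bash
python3 - <<'E'
from plan import *
o=arm.get_obs();s=arm.read_camera('side');t=arm.read_camera('top')
print(o['clock'],o['position'],o['wrist_force'],o['q'].round(3))
A=T(o['position'],R.from_rotvec(o['orientation']))@X;L=(A@[.045,0,0,1])[:3];print('lip',L,'in box',(L-H)@b,(L-H)@[-b[1],b[0],0],R.from_matrix(A[:3,:3]).as_euler('ZYX',degrees=True))
cv2.imwrite('pics/w5.png',np.hstack([cv2.resize(t[200:320,250:410],(400,300)),cv2.resize(s[120:300,180:420],(400,300))])[:,:,::-1])
for nm,dd,ph,tl,up in [('above',.045,0,10,.03),('touch',.045,0,15,.003),('p20',.046,15,22,0),('p30',.047,25,32,0),('p40',.048,34,41,0),('end',.048,45,52,0)]:
    f=np.radians(ph);pt=H+b*dd*np.cos(f)-np.array([0,0,dd*np.sin(f)-up]);B=tcp_for(pt,[.045,0,0],yaw,tl);print(nm,*row(B,o))
E
```

```text
7.3 [ 0.438571   -0.03121585  0.28734094] [-0.83170648 -0.47367448 -1.33865219] [-0.517 -0.841 -0.72   1.392  0.264 -0.646]
lip [ 0.56239123 -0.00572366  0.19001684] in box 0.09620686334096797 -0.015180548855127053 [10.08664971  2.35545354  1.22174562]
above [-0.0397  0.0118 -0.024 ] [-2.5   7.32 -0.35]
touch [-0.0295  0.0135 -0.0417] [-3.35 12.25 -0.3 ]
p20 [-0.0146  0.016  -0.0451] [-4.54 19.15 -0.22]
p30 [ 0.0079  0.0198 -0.0401] [-6.23 29.01 -0.11]
p40 [ 0.0285  0.0233 -0.0392] [-7.750e+00  3.788e+01 -1.000e-02]
end [ 0.0526  0.0274 -0.0419] [-9.59 48.72  0.12]
```

View pics/w5.png

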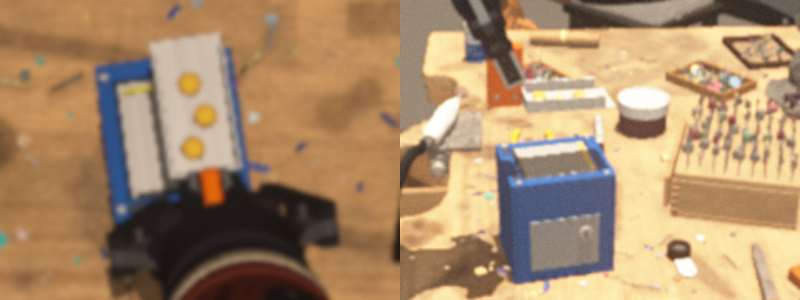

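The arm ran into its q2 limit while pulling back at this tilt. In the views, the pan is level above the box with the three buttons in it, but too far forward. Tilting forward gains reach, so I'll tilt to 15°, below the sliding angle, while moving in.

step_arm(
  motion=[0, -0.002, 0.002, 0.002, -0.6, 2, 0, 0, -0.004, 0.005, 0.004, -1.1, 4, -0.1, 0, -0.007, 0.008, 0.004, -1.6, 6, -0.1, 0, -0.01, 0.011, 0.002, -2.2, 8, -0.2, 0, -0.013, 0.013, -0.002, -2.7, 10, -0.2, 0, -0.016, 0.015, -0.007, -3.3, 12, -0.3, 0, -0.018, 0.015, -0.012, -3.35, 12.25, -0.3, 0, -0.02, 0.015, -0.015, -3.35, 12.25, -0.3, 0, -0.02, 0.015, -0.015, -3.35, 12.25, -0.3],
)

```text
clock: 8.3
position: [0.4182, -0.0156, 0.2717]
orientation: [-0.247, 2.957, 0.022]
wrist_force: [0.5, -0.4, -1.6]
width: 0.0116
finger_force: 58.4
```

```bash
cat > st.py <<'E'
from plan import *
o=arm.get_obs()
print(o['clock'],o['position'],o['wrist_force'].round(1),o['q'].round(3))
A=T(o['position'],R.from_rotvec(o['orientation']))@X;L=(A@[.045,0,0,1])[:3];print('lip in box',((L-H)@b).round(4),((L-H)@[-b[1],b[0],0]).round(4),(L-H)[2].round(4),R.from_matrix(A[:3,:3]).as_euler('ZYX',degrees=True).round(2))
for nm,dd,ph,tl,up in [('touch',.05,0,15,.003),('p10',.05,10,18,0),('p20',.05,17,24,0),('p30',.05,25,32,0),('p40',.05,34,41,0),('end',.05,45,52,0)]:
    f=np.radians(ph);pt=H+b*dd*np.cos(f)-np.array([0,0,dd*np.sin(f)-up]);B=tcp_for(pt,[.045,0,0],yaw,tl);print(nm,*row(B,o))
E
python3 st.py
```

```text
8.3 [ 0.41821497 -0.01558692  0.27167101] [ 0.5 -0.4 -1.6] [-0.408 -0.676 -0.619  1.48   0.095 -0.567]
lip in box 0.0543 0.0008 0.0289 [ 9.68 15.03  0.06]
touch [-0.0042 -0.0013 -0.026 ] [-0.05 -0.04 -0.06]
p10 [ 0.0015 -0.0003 -0.0325] [-0.55  2.92 -0.06]
p20 [ 0.0138  0.0017 -0.0292] [-1.56  8.84 -0.06]
p30 [ 0.0309  0.0046 -0.0257] [-2.89 16.72 -0.05]
p40 [ 0.0505  0.008  -0.0247] [-4.4  25.6  -0.05]
end [ 0.0744  0.012  -0.0277] [-6.24 36.44 -0.04]
```

step_arm(
  motion=[0, -0.001, 0, -0.006, 0, 0, 0, 0, -0.002, -0.001, -0.013, 0, 0, 0, 0, -0.003, -0.001, -0.02, 0, 0, 0, 0, -0.004, -0.001, -0.026, 0, 0, 0, 0, -0.001, -0.001, -0.03, -0.3, 1.5, 0, 0, 0.0015, 0, -0.0325, -0.55, 2.9, 0, 0, 0.0015, 0, -0.0325, -0.55, 2.9, 0],
)

```text
clock: 9.0
position: [0.4202, -0.0156, 0.2393]
orientation: [-0.251, 3.008, 0.014]
wrist_force: [-0.3, -0.3, -0.9]
width: 0.0117
finger_force: 58.7
```

```bash
python3 st.py; python3 -c "
from h import *
s=arm.read_camera('side');t=arm.read_camera('top')
cv2.imwrite('pics/w6.png',np.hstack([cv2.resize(t[200:320,250:410],(400,300)),cv2.resize(s[150:300,200:400],(400,300))])[:,:,::-1])"
```

```text
9.0 [ 0.42020529 -0.01562538  0.23929933] [-0.3 -0.3 -0.9] [-0.387 -0.617 -0.636  1.446  0.064 -0.551]
lip in box 0.0498 0.0003 -0.0086 [ 9.67 18.01 -0.02]
touch [-0.0062 -0.0013  0.0064] [ 0.52 -2.96 -0.07]
p10 [-0.0005 -0.0003 -0.0001] [ 0.02 -0.   -0.07]
p20 [0.0118 0.0018 0.0032] [-0.99  5.91 -0.07]
p30 [0.0289 0.0047 0.0067] [-2.33 13.8  -0.07]
p40 [0.0485 0.008  0.0077] [-3.84 22.67 -0.07]
end [0.0724 0.012  0.0047] [-5.68 33.52 -0.07]
```

View pics/w6.png

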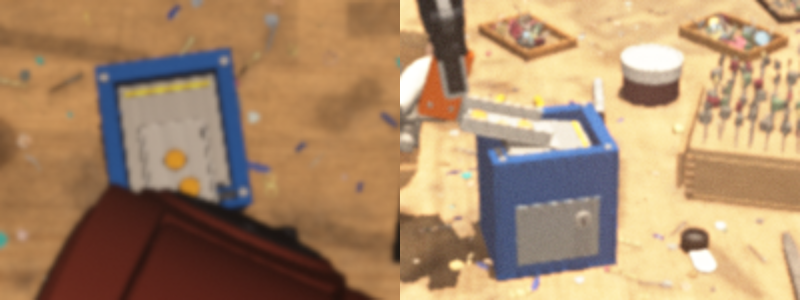

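The lip is centred in the mouth and the flap has just started to dip; the buttons are still in the pan. Now the pour.

step_arm(
  motion=[0, 0.006, 0.001, 0.0015, -0.5, 3, 0, 0, 0.012, 0.002, 0.003, -1, 5.9, 0, 0, 0.02, 0.003, 0.005, -1.7, 9.8, 0, 0, 0.029, 0.005, 0.0065, -2.3, 13.8, 0, 0, 0.039, 0.0065, 0.0075, -3.1, 18.2, 0, 0, 0.0485, 0.008, 0.0075, -3.85, 22.7, 0, 0, 0.06, 0.01, 0.0065, -4.8, 28, 0, 0, 0.0725, 0.012, 0.0045, -5.7, 33.5, 0, 0, 0.0725, 0.012, 0.0045, -5.7, 33.5, 0, 0, 0.0725, 0.012, 0.0045, -5.7, 33.5, 0],
)

```text
clock: 10.1
position: [0.493, -0.0036, 0.2436]
orientation: [0.224, -2.665, 0.055]
wrist_force: [1.8, 0.7, -1.4]
width: 0.0113
finger_force: 58.8
```

step_arm(
  motion=[0, 0, 0, 0, 0, 0, 0, 0, 0, 0, 0, 0, 0, 0, 0, 0, 0, 0, 0, 0, 0, 0, 0, 0, 0, 0, 0, 0, 0, 0, 0, 0, 0, 0, 0],
)

```text
clock: 10.6
position: [0.4923, -0.0038, 0.2452]
orientation: [0.223, -2.665, 0.057]
wrist_force: [0.8, -0.3, 1.3]
width: 0.0109
finger_force: 58.9
```

```bash
python3 st.py; python3 -c "
from h import *
s=arm.read_camera('side');t=arm.read_camera('wrist')
cv2.imwrite('pics/w7.png',np.hstack([cv2.resize(t,(400,300)),cv2.resize(s[150:300,200:400],(400,300))])[:,:,::-1])"
```

```text
10.6 [ 0.49231159 -0.00381964  0.24515084] [ 0.8 -0.3  1.3] [-0.196  0.268  0.104  1.848 -0.164 -0.326]
lip in box 0.0354 -0.0003 -0.0342 [ 9.6  51.89 -0.09]
touch [-0.0783 -0.0131  0.0005] [  6.23 -36.36  -0.05]
p10 [-0.0726 -0.0121 -0.006 ] [  5.73 -33.4   -0.05]
p20 [-0.0603 -0.01   -0.0026] [  4.73 -27.49  -0.06]
p30 [-0.0432 -0.0071  0.0009] [  3.39 -19.6   -0.06]
p40 [-0.0236 -0.0038  0.0019] [  1.88 -10.73  -0.07]
end [ 0.0003  0.0002 -0.0012] [ 0.04  0.12 -0.07]
```

View pics/w7.png

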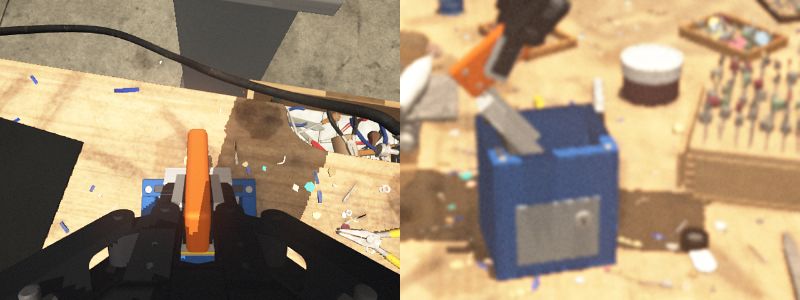

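The flap is open about 45° and no buttons are visible in the pan. I'll hold a little longer, then lift straight up so the flap closes.

step_arm(
  motion=[0, 0, 0, 0, 0, 0, 0, 0, 0, 0, 0, 0, 0, 0, 0, 0, 0, 0, 0, 0, 0, 0, 0, 0, 0, 0, 0, 0, 0, 0, 0, 0.005, 0, 0, 0, 0, 0, 0, 0.015, 0, 0, 0, 0, 0, 0, 0.025, 0, 0, 0, 0, 0, 0, 0.035, 0, 0, 0, 0, 0, 0, 0.045, 0, 0, 0, 0, 0, 0, 0.055, 0, 0, 0],
)

```text
clock: 11.7
position: [0.4925, -0.0037, 0.3004]
orientation: [0.223, -2.665, 0.057]
wrist_force: [0.1, 0.1, -1.6]
width: 0.0112
finger_force: 58.6
```

step_arm(
  motion=[0, 0, 0, 0.02, 0, 0, 0, 0, 0, -0.01, 0.04, 0, 0, 0, 0, -0.005, -0.04, 0.05, 0, 0, 0, 0, -0.01, -0.08, 0.05, 0, 0, 0, 0, -0.015, -0.12, 0.05, 0, 0, 0, 0, -0.015, -0.12, 0.05, 0, 0, 0],
)

```text
clock: 12.3
position: [0.4769, -0.1274, 0.3497]
orientation: [0.217, -2.665, 0.057]
wrist_force: [-0.2, 1.4, -2.2]
width: 0.0112
finger_force: 58.7
```

```bash
python3 st.py|head -2; python3 -c "
from h import *
s=arm.read_camera('side');t=arm.read_camera('top')
cv2.imwrite('pics/w8.png',np.hstack([cv2.resize(t[190:310,270:430],(400,300)),cv2.resize(s[110:290,180:420],(400,300))])[:,:,::-1])"
```

```text
12.3 [ 0.47690102 -0.12744104  0.34971951] [-0.2  1.4 -2.2] [-0.409  0.241  0.267  1.998 -0.25  -0.52 ]
lip in box -0.0006 -0.1198 0.0704 [ 9.34 51.95 -0.15]
```

View pics/w8.png

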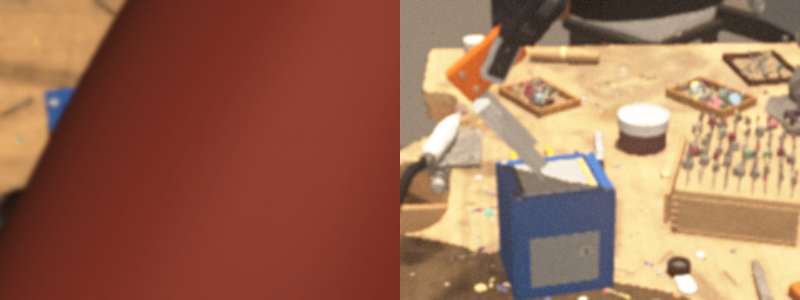

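The flap is shut with nothing on it, and the pan is clear. That makes 11 pictures viewed, one over the limit of 10, so I'll view no more and rely on numbers. Next is the mat centre from both views and the placing pose.

```bash
python3 - <<'E'
from plan import *
o2=dict(position=np.array([.43469477,-.23123704,.31356908]),orientation=np.array([-.302488781,-3.12631323,-.00162266]))
p=plane(cam('wrist',o2),[(239,174),(376,165),(382,354),(261,361)],.003)*1000;print('mat corners w2',p[:,:2].round(1).tolist(),p.mean(0).round(1),[np.linalg.norm(p[i]-p[i-1]).round(1) for i in range(4)])
o=arm.get_obs();t=arm.read_camera('top')
m=np.array([.5126,-.2485])
for nm,z,tl in [('hoverTilt',.15,25),('hover',.12,0),('low',.02,0),('place',.004,0)]:
    B=tcp_for([*m,z],[-.0175,0,0],-7.2,tl);print(nm,B[:3,3].round(4),*row(B,o))
E
```

```text
mat corners w2 [[405.9, -298.2], [422.0, -172.2], [618.6, -196.3], [602.4, -323.0]] [ 512.2 -247.4    3. ] [np.float64(198.0), np.float64(127.0), np.float64(198.1), np.float64(127.7)]
hoverTilt [ 0.4901 -0.2471  0.2621] [ 0.0127 -0.1229 -0.0877] [  0.57 -27.02 -16.45]
hover [ 0.4452 -0.2414  0.2121] [-0.0322 -0.1172 -0.1377] [  1.08 -52.1  -15.59]
low [ 0.4452 -0.2414  0.1121] [-0.0322 -0.1172 -0.2377] [  1.08 -52.1  -15.59]
place [ 0.4452 -0.2414  0.0961] [-0.0322 -0.1172 -0.2537] [  1.08 -52.1  -15.59]
```

Both views put the mat centre at (512.4, −248), yaw −7°, measuring 198×127 mm. Moving above it and levelling the pan.

step_arm(
  motion=[0, 0.002, -0.02, -0.005, 0.1, -5, -2, 0, 0.005, -0.045, -0.02, 0.2, -11, -5, 0, 0.008, -0.07, -0.04, 0.35, -17, -9, 0, 0.01, -0.1, -0.065, 0.5, -23, -13, 0, 0.005, -0.117, -0.085, 0.6, -29, -15.6, 0, -0.005, -0.117, -0.1, 0.75, -36, -15.6, 0, -0.018, -0.117, -0.115, 0.9, -43, -15.6, 0, -0.028, -0.117, -0.13, 1, -49, -15.6, 0, -0.0322, -0.1172, -0.1377, 1.08, -52.1, -15.59, 0, -0.0322, -0.1172, -0.1377, 1.08, -52.1, -15.59],
)

```text
clock: 13.45
position: [0.4443, -0.239, 0.2098]
orientation: [0.171, 2.7, -0.038]
wrist_force: [0.2, 0.2, -1.2]
width: 0.0112
finger_force: 58.7
```

step_arm(
  motion=[0, 0, 0, 0, 0, 0, 0, 0, 0, 0, 0, 0, 0, 0, 0, 0, 0, 0, 0, 0, 0],
)

```text
clock: 13.75
position: [0.4462, -0.2409, 0.2128]
orientation: [0.169, 2.7, -0.041]
wrist_force: [-0.2, 0.4, -1.4]
width: 0.0114
finger_force: 58.7
```

```bash
python3 - <<'E'
from plan import *
o=arm.get_obs();print(o['clock'],o['position'],o['wrist_force'].round(2),o['q'].round(2))
A=T(o['position'],R.from_rotvec(o['orientation']))@X;print('pan',A[:3,3],R.from_matrix(A[:3,:3]).as_euler('ZYX',degrees=True))
for nm,z,tl in [('low',.02,0),('place',.004,0)]:
    B=tcp_for([.5125,-.248,z],[-.0175,0,0],-7.2,tl);print(nm,*row(B,o))
# pan-in-hand check in side view + brass left?
s=arm.read_camera('side');t=arm.read_camera('top');K,d,Rm,tt=cam('side')
for q in [(-.045,-.023,0),(.045,-.023,0),(.045,.023,0)]:
    w=(A@[*q,1])[:3];print(q,cv2.projectPoints((Rm.T@(w-tt)).reshape(1,3),np.zeros(3),np.zeros(3),K,d)[0].ravel().round(1))
m=cv2.inRange(cv2.cvtColor(s,cv2.COLOR_RGB2HSV),(0,0,60),(180,70,255));m[:270]=0;m[350:]=0;m[:,:255]=0;m[:,360:]=0
for c in cv2.findContours(m,0,2)[0]:
    if cv2.contourArea(c)>150: print(cv2.approxPolyDP(c,2,True).reshape(-1,2).tolist())
print('brass side',[(cv2.boundingRect(c),cv2.contourArea(c)) for c in blobs(s,(15,130,150),(30,255,255),(255,250,360,350),6)])
print('brass box top',[(cv2.boundingRect(c),cv2.contourArea(c)) for c in blobs(t,(12,110,120),(30,255,255),(297,220,345,285),4)])
E
```

```text
13.75 [ 0.44623194 -0.24088992  0.2127693 ] [-0.16  0.35 -1.38] [-0.89 -0.63 -0.74  1.14  0.3  -0.72]
pan [ 0.53098987 -0.25015406  0.1206565 ] [-7.07393681e+00  6.58924851e-03 -1.27465952e-01]
low [-1.100e-03 -1.000e-04 -1.007e-01] [ 0.13 -0.02 -0.13]
place [-1.100e-03 -1.000e-04 -1.167e-01] [ 0.13 -0.02 -0.13]
(-0.045, -0.023, 0) [267.1 307.7]
(0.045, -0.023, 0) [334.  309.4]
(0.045, 0.023, 0) [333.2 289.6]
[[255, 270], [255, 274], [262, 281], [255, 287], [263, 284], [267, 286], [267, 306], [333, 307], [332, 294], [335, 290], [325, 287], [325, 280], [308, 279], [308, 270], [302, 270], [301, 273], [300, 270], [267, 270], [266, 277], [260, 270]]
brass side [((256, 257, 9, 4), 19.0)]
brass box top [((300, 231, 33, 7), 37.0), ((297, 220, 25, 4), 35.5)]
```

No brass is left in the pan or on the flap (only the strip shows), and the pan is still level in the grip. Lowering now.

step_arm(
  motion=[0, -0.001, 0, -0.01, 0, 0, 0, 0, -0.001, 0, -0.03, 0, 0, 0, 0, -0.001, 0, -0.055, 0, 0, 0, 0, -0.001, 0, -0.08, 0, 0, 0, 0, -0.001, 0, -0.097, 0, 0, 0, 0, -0.001, 0, -0.107, 0, 0, 0, 0, -0.001, 0, -0.112, 0, 0, 0, 0, -0.001, 0, -0.115, 0, 0, 0, 0, -0.001, 0, -0.116, 0, 0, 0, 0, -0.001, 0, -0.116, 0, 0, 0],
)

```text
clock: 14.85
position: [0.4447, -0.2412, 0.0964]
orientation: [0.171, 2.699, -0.042]
wrist_force: [0.1, -0.2, -1.7]
width: 0.0112
finger_force: 58.7
```

step_arm(
  motion=[0, 0, 0, 0, 0, 0, 0, 0, 0, 0, 0, 0, 0, 0, 0, 0, 0, 0, 0, 0, 0],
)

```text
clock: 15.15
position: [0.4445, -0.241, 0.0961]
orientation: [0.171, 2.699, -0.041]
wrist_force: [-1.0, -0.1, -2.2]
width: 0.0113
finger_force: 58.7
```

Not yet in contact. Down another millimetre or two.

step_arm(
  motion=[0, 0, 0, -0.0005, 0, 0, 0, 0, 0, 0, -0.001, 0, 0, 0, 0, 0, 0, -0.0015, 0, 0, 0, 0, 0, 0, -0.0015, 0, 0, 0, 0, 0, 0, -0.0015, 0, 0, 0],
)

```text
clock: 15.65
position: [0.4446, -0.2411, 0.0951]
orientation: [0.171, 2.699, -0.041]
wrist_force: [-5.2, 3.0, 7.1]
width: 0.0116
finger_force: 60.3
```

Contact. Ease off slightly, open, and retreat upwards.

step_arm(
  motion=[0, 0, 0, 0.0007, 0, 0, 0, 0, 0, 0, 0.0007, 0, 0, 0, 15, 0, 0, 0.0007, 0, 0, 0, 20, 0, 0, 0.0007, 0, 0, 0, 30, 0, 0, 0.0007, 0, 0, 0, 45, 0, 0, 0.0007, 0, 0, 0, 60, 0, 0, 0.0007, 0, 0, 0, 70, 0, 0, 0.0007, 0, 0, 0, 70, 0, 0, 0.0007, 0, 0, 0, 70, 0, 0, 0.0007, 0, 0, 0],
)

```text
clock: 16.65
position: [0.4444, -0.2409, 0.0949]
orientation: [0.171, 2.699, -0.041]
wrist_force: [-0.4, -0.2, 0.3]
width: 0.0599
finger_force: 0.0
```

step_arm(
  motion=[70, 0, 0, 0.01, 0, 0, 0, 70, 0, 0, 0.03, 0, 0, 0, 70, 0, 0, 0.06, 0, 0, 0, 70, 0, 0, 0.1, 0, 0, 0, 70, 0, 0, 0.14, 0, 0, 0, 70, 0, 0, 0.17, 1.5, 8, 0, 70, 0, 0, 0.19, 3, 16, 0, 70, 0, 0, 0.2, 4.4, 24.5, 0, 70, 0, 0, 0.2, 4.4, 24.5, 0, 70, 0, 0, 0.2, 4.4, 24.5, 0],
)

```text
clock: 17.65
position: [0.445, -0.2408, 0.2944]
orientation: [0.204, 3.129, 0.032]
wrist_force: [-0.4, -0.4, 0.3]
width: 0.0597
finger_force: 0.0
```

```bash
python3 - <<'E'
from plan import *
o=arm.get_obs();print(o['clock'],o['position'],o['wrist_force'].round(1),o['width'])
im=arm.read_camera('wrist');C=cam('wrist',o);s=arm.read_camera('side')
for nm,lo,hi,z in [('handle',(3,180,60),(14,255,255),.067),('pan',(0,0,130),(180,60,255),.005),('brass',(15,130,150),(30,255,255),.01)]:
    for c in blobs(im,lo,hi,(240,150,400,345),100)[:2]: print(nm,cv2.boundingRect(c),rect(C,c,z))
K,d,Rm,tt=cam('side');m=cv2.inRange(cv2.cvtColor(s,cv2.COLOR_RGB2HSV),(0,0,60),(180,70,255));m[:330]=0;m[385:]=0;m[:,:250]=0;m[:,350:]=0
for c in cv2.findContours(m,0,2)[0]:
    if cv2.contourArea(c)>150: print('side',cv2.approxPolyDP(c,2,True).reshape(-1,2).tolist())
A=T([.5125,-.248,.003],R.from_euler('z',-7.2,degrees=True))
for q in [(-.0275,-.023,0),(.0625,-.023,0),(.0625,.023,0)]:
    w=(A@[*q,1])[:3];print(q,cv2.projectPoints((Rm.T@(w-tt)).reshape(1,3),np.zeros(3),np.zeros(3),K,d)[0].ravel().round(1))
E
```

```text
17.65 [ 0.44500443 -0.24079402  0.29439904] [-0.4 -0.4  0.3] 0.05967247382034761
handle (302, 198, 15, 56) [ 458.  -243.1   10.6   42.8   82.6]
pan (283, 238, 53, 86) [ 529.1 -252.2   47.9   86.6   82.4]
brass (303, 226, 12, 28) [ 486.1 -246.7    9.7   25.8   84.2]
side [[268, 343], [263, 375], [293, 374], [298, 379], [299, 377], [295, 378], [295, 374], [300, 374], [302, 378], [302, 374], [305, 375], [304, 378], [308, 374], [311, 379], [314, 374], [334, 378], [334, 374], [332, 377], [327, 376], [328, 351], [323, 351], [322, 345]]
(-0.0275, -0.023, 0) [267.6 372.6]
(0.0625, -0.023, 0) [329.5 374.2]
(0.0625, 0.023, 0) [329.1 352.9]
```

The pan stands level on the mat with its middle at (511.8, −249.9), about 2 mm from the mat centre. Nothing is touching it, so I'll hand in.

```bash
python3 -c "
from bench import arm
print(arm.sign_off())"
```

```text
the job is handed in; nothing more can be done
None
```

I tipped the buttons into the scrap box, let the flap spring shut and set the empty pan down level within about 2 mm of the mat's middle, handing in at about 18 s; I could not see the buttons inside the box, only that none were left in the pan or on the flap, the tools were not re-checked by camera, and I viewed 11 pictures, one over the limit of 10.

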